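# Switch on the curing lamp over the splash guard with the hooked rod

### The arm

A 6-joint arm with a two-finger parallel gripper is mounted at the origin on a cart in front of the work surface, level with it; the furniture and walls round the work are solid. World frame = base frame: x ahead of the robot, y to its left, z up, the work surface at z = 0. Lengths are in m, angles in degrees, forces in N, time in s.
With the tool pointing down it reaches from about 0.3 to 0.875 m from the base axis. Payload 6.4 kg.
Tool frame: the origin (TCP) lies midway between the tips of the shut fingers; the grasp point (between the pads) lies 19 mm behind it; z points along the fingers, y is the line along which they close (so a half turn about z gives the same grasp; the last joint's range is limited). The gripper opens to 85 mm and grips with 20 to 120 N. Pads are 22 mm wide; open, the fingers measure 114 mm over their backs; the gripper's body (76 mm by 85 mm) begins 54 mm behind the grasp point. The pads swing forward as they close: fully open they stand 13 mm farther back than shut.
Start: joints at [64.727, 10.359, 92.074, -0, 77.567, -11.82], TCP at [0.134, 0.559, 0.231] pointing down, gripper open.
Joint ranges: [-171.53, 171.53], [-51.25, 118.39], [17.06, 147.69], [-65.23, 245.23], [0, 150.52], [-178.68, 178.68]. Speed limits (degrees/s): [147.25, 147.25, 172.46, 180, 180, 180].

### API

Orientations are given as a 3x3 rotation matrix whose columns are the frame's x, y, z axes.
In Python, from station import env gives the robot as it stands.
- The arm moves only by the shell command python3 -m inch 'ROWS' [FORCE]. ROWS is JSON, one flat list of numbers, 7 for each row, row after row: the shift along the tool's x, y, z in cm, then the turn, a rotation vector about the tool's x, y, z in degrees, then the opening, from 0 (shut) to 1 (fully open). In form: [x, y, z, rx, ry, rz, gripper, x, y, z, rx, ry, rz, gripper, ...]. A call has 1 to 12 rows; each row is the pose to reach, as a shift and turn from the pose commanded when the call began, along the tool's axes at that moment; what a row does not reach only later rows make up. A row lasts 1/8 s, in which the tool goes at most 62.5 mm and 10.7 degrees, less where a joint would pass 70% of its speed; a pose out of reach is approached as far as the arm can. A call with a gripper value outside its range is refused whole. The fingers move at their own pace and stop on an object; FORCE is the grip in N (left out, the last holds). Time passes only in rows, so rows that repeat a pose let the fingers close. It gives the time, the measured TCP pose, the force, the opening and the grip force at its end, in the units of the state.
- env.sense(): the state, without advancing time (a new reading comes with each control period).
- env.get_image(name): name is "scene" or "top" or "wrist"; returns a dict with "img" (420x560x3 uint8, blue, green, red), "intrinsics" (3x3 intrinsics, pixels), "D" ([k1, k2, p1, p2, k3] as OpenCV has them; the pictures are not rectified), "T" (4x4, takes a point from camera to world coordinates). Camera axes: x right, y down, z forward; pixel columns grow to the right and rows downward; lengths in m; the calibration is good to about 2 mm. A picture is of the moment at which its call begins. There is no depth.
- env.finish_job(): hands the job in; it is judged then, once.
The state is a dict: "time": time; "qpos": joint angles; "qvel": joint speeds; "effort": joint torques, N m; "ee_pos": TCP position; "eef_rot": TCP orientation; "contact_force": force on the tool from outside, world axes, zero at the start; "moment": the same for the moment, N m; "width": finger opening in m; "gripper_force": force on a finger pad.
Only numpy, scipy, OpenCV 4.12 (cv2) and the standard library are available. Lean on these libraries where they do the work, as an engineer would, in place of code of your own. Each camera call takes 0.05 s, during which the arm holds its last target. There are 200 camera calls.

### The job

Fresh resin letters are drying behind the clear splash guard, so keep your hand out: take the orange-handled bent rod from its wooden stand, reach over the guard with it and flip the red paddle switch on, to its green-dot side, leaving the blue switch off and touching neither switch with the hand. Then lay the rod back in its stand as it was and let go.

Things in the scene. Friction and masses are not known exactly. Their poses are not given: they have to be found in the camera images.
- rod: Bent rod, 120 g. Orange handle, a bar 150 long (x), 16 wide (y), 20 mm high (z); origin: handle's centre, about the centre of mass. Ahead (+x) a 10 mm steel rod goes on and turns straight down 150 mm from the origin; its tip is 135 mm below the origin. It starts level in the stand's forks, origin 160 mm and tip 25 mm above the table; its middle is free to be gripped from above.
- rod_stand: Fixed wooden stand for the rod, base 150 by 85 mm. Origin: centre of its underside, right below the origin of the stored rod; same axes. Two forks 12 mm thick, 52 mm ahead of and behind the middle, carry the handle's underside 150 mm above the table; they flare from 20 mm wide at the bottom to about 48 mm at the top, 168 mm above the table.
- guard: Fixed grey drip tray 160 deep (x) by 400 wide (y), 6 mm thick; clear wall with aluminium rim along the front (-x, nearer the robot) and both sides, rim top 110 mm above the table; back open. Origin: centre of its underside. Both switches stand on it, same yaw, 70 to 95 mm behind the front wall; resin letters up to 13 mm above the table lie between.
- red_switch: Switch to flip: fixed black block 60 (x) by 72 (y) by 32 mm. Origin: centre of its underside, 6 mm above the table; axes as the guard's. Red paddle 48 long, 28 broad (x), 8 mm thick, turns about an x axis 30 mm above the origin. Off: leans 0.5 rad to -y (right), its end 23 mm right of and 72 mm above the origin. On: leans as far to +y (left), the side of the green dot.
- red_paddle (a joint): Red paddle's angle in rad: 0 off (leaning right), 1.0 on (leaning left). Over-centre: a light sideways push (about 1 N near its end) carries it past upright (0.5), and then it falls the rest of the way by itself and stays.
- blue_switch: Switch to leave alone: the same with a blue paddle, 140 to 220 mm to the left or right of the red one.
- blue_paddle (a joint): Blue paddle's angle in rad: 0 off (leaning right), 1.0 on; it stays off.

How it is judged:
By the outcome, as a careful person would: the job done as asked, in the order asked, and still so for the second after the job is handed in, with the robot touching nothing.
It also fails if it takes over 56 s, if anything falls off the work surface, if the arm or the gripper's body presses on something with over 40 N, if the wrist force passes 120 N, or if a joint passes its speed limit or range.

## Working session

There is one attempt and no reset: what is moved stays moved. The work goes in short steps, Python scripts to look and compute and a shell command to move; the robot and the scene stay as the last step left them, time stands still between calls to the robot, and variables do not carry over. Pictures are saved under pics/ and viewed, at most 12 in all, crops included, and the job is handed in when it is done.

```bash
ls; mkdir -p pics; python3 - <<'E'
from station import env
import cv2,numpy as np,pickle
d={}
for n in("scene","top"):
    r=env.get_image(n);d[n]=r;cv2.imwrite(f"pics/{n}0.png",r["img"]);print(n,r["intrinsics"].round(1).tolist(),r["D"],r["T"].round(3).tolist())
pickle.dump(d,open("d0.pkl","wb"))
s=env.sense();print(s["time"],s["ee_pos"],s["eef_rot"])
E
```

```text
pics
scene [[383.7, 0.0, 275.8], [0.0, 383.7, 212.6], [0.0, 0.0, 1.0]] [-0.08274613  0.          0.          0.          0.        ] [[-0.822, -0.447, 0.353, 0.212], [-0.569, 0.625, -0.533, 0.446], [0.018, -0.64, -0.769, 0.922], [0.0, 0.0, 0.0, 1.0]]
top [[474.6, 0.0, 275.0], [0.0, 474.6, 211.1], [0.0, 0.0, 1.0]] [-0.13926908  0.          0.          0.          0.        ] [[0.002, -0.989, 0.15, 0.38], [-1.0, -0.001, 0.003, -0.111], [-0.002, -0.15, -0.989, 1.372], [0.0, 0.0, 0.0, 1.0]]
0.1 [0.13353481 0.55878467 0.23048595] [[-9.72553806e-01  2.32676999e-01 -7.13185456e-04]
 [ 2.32677799e-01  9.72552878e-01 -1.39344507e-03]
 [ 3.69387951e-04 -1.52114272e-03 -9.99998775e-01]]
```

View pics/scene0.png

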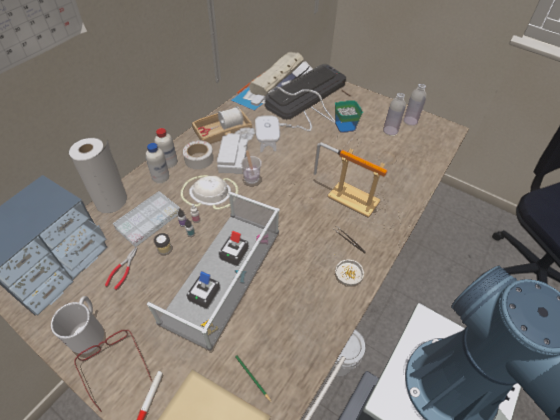

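View pics/top0.png

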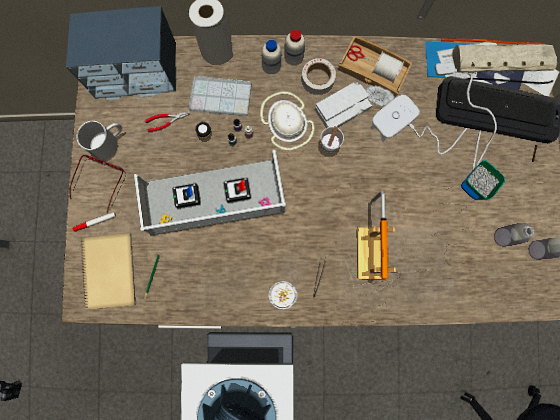

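The scene view shows the orange rod in its stand at about (362,165), with the tray and its two switches at (235,245) and (205,290). In the top view the handle runs from (384,220) to (384,278) with its hook at the far end. The red switch is at (238,188) and the blue one at (187,195), to the left of red.

```bash
cat > h.py <<'E'
import cv2,numpy as np
def ray(r,uv):
    p=cv2.undistortPoints(np.float64(uv).reshape(-1,1,2),r["intrinsics"],r["D"])[:,0]
    d=np.c_[p,np.ones(len(p))]@r["T"][:3,:3].T
    return r["T"][:3,3],d
def onz(r,uv,z):
    o,d=ray(r,uv); return o+d*((z-o[2])/d[:,2])[:,None]
def tri(r1,a,r2,b):
    o1,d1=ray(r1,[a]);o2,d2=ray(r2,[b]);d1=d1[0];d2=d2[0]
    s=np.linalg.lstsq(np.c_[d1,-d2],o2-o1,rcond=None)[0]
    p,q=o1+s[0]*d1,o2+s[1]*d2
    return (p+q)/2,np.linalg.norm(p-q)
def proj(r,P):
    Ti=np.linalg.inv(r["T"]);R=Ti[:3,:3]
    return cv2.projectPoints(np.float64(P).reshape(-1,1,3),cv2.Rodrigues(R)[0],Ti[:3,3],r["intrinsics"],r["D"])[0][:,0]
def blob(img,lo,hi,box=None):
    h=cv2.cvtColor(img,cv2.COLOR_BGR2HSV);m=cv2.inRange(h,lo,hi)
    if box:
        k=np.zeros_like(m);k[box[1]:box[3],box[0]:box[2]]=255;m&=k
    n,l,st,c=cv2.connectedComponentsWithStats(m)
    i=1+np.argmax(st[1:,4]);ys,xs=np.nonzero(l==i)
    return np.c_[xs,ys].astype(np.float32),c[i]
E
python3 - <<'E'
import pickle;from h import *
np.set_printoptions(precision=4,suppress=True)
d=pickle.load(open("d0.pkl","rb"));T,S=d["top"],d["scene"]
pts={}
for n,lo,hi,bt,bs in[("orange",(5,180,90),(18,255,255),(350,180,410,300),(320,130,400,190)),
  ("red",(0,150,90),(5,255,255),(220,170,255,205),(215,220,260,270)),("redb",(172,150,90),(180,255,255),(220,170,255,205),(215,220,260,270)),("blue",(105,150,60),(125,255,255),(170,180,205,210),(185,265,225,305))]:
    try:
        a,ca=blob(T["img"],lo,hi,bt);b,cb=blob(S["img"],lo,hi,bs)
        print(n,len(a),len(b),ca,cb,"tri",*tri(T,ca,S,cb),cv2.minAreaRect(a),cv2.minAreaRect(b))
    except Exception as e: print(n,e)
    if n=="orange":
        for r,p in((T,a),(S,b)):
            w=onz(r,p,.165)[:,:2].astype(np.float32);print(cv2.minAreaRect(w), np.linalg.svd(w-w.mean(0),full_matrices=False)[2][0])
for n,b in(("red",(222,172,256,206)),("blue",(170,180,205,212))):
    k,c=blob(T["img"],(0,0,0),(180,255,60),b);w=onz(T,k,.038)[:,:2].astype(np.float32);print(n,"block",len(k),cv2.minAreaRect(w))
im=T["img"];cv2.imwrite("pics/c1.png",np.vstack([cv2.resize(im[145:240,130:295],(792,456),interpolation=2)]))
E
```

```text
orange 352 260 [383.9318 249.1733] [363.9538 162.55  ] tri [ 0.4623 -0.3887  0.1615] 0.005167840228717011 ((383.5, 249.0), (58.0, 7.0), 90.0) ((362.67803955078125, 162.1975555419922), (49.728240966796875, 5.9366583824157715), 24.77513885498047)
((0.4655616879463196, -0.38613662123680115), (0.018295036628842354, 0.1489788442850113), 88.40491485595703) [-1.      0.0078]
((0.46420013904571533, -0.38462331891059875), (0.02495700865983963, 0.1473386585712433), 89.53932189941406) [-0.9996  0.0278]
red 59 73 [241.4237 185.6271] [235.1781 236.4384] tri [ 0.6495 -0.0138  0.0644] 0.0018017070310355062 ((241.38462829589844, 185.42308044433594), (10.394155502319336, 6.471832275390625), 78.69007110595703) ((235.34613037109375, 236.2692413330078), (8.236878395080566, 9.413575172424316), 11.309932708740234)
redb attempt to get argmax of an empty sequence
blue 48 45 [188.7292 191.5833] [203.7778 276.3333] tri [0.632  0.1341 0.0708] 2.6274708275562128e-05 ((188.6923065185547, 191.46153259277344), (10.59027099609375, 5.099019527435303), 78.69007110595703) ((203.60003662109375, 276.800048828125), (8.9442720413208, 7.155416965484619), 26.56505012512207)
red block 157 ((0.6406197547912598, 0.0011447891592979431), (0.05786053091287613, 0.06983257830142975), 10.357353210449219)
blue block 203 ((0.624850869178772, 0.14714059233665466), (0.060438256710767746, 0.07237212359905243), 11.447945594787598)
```

View pics/c1.png

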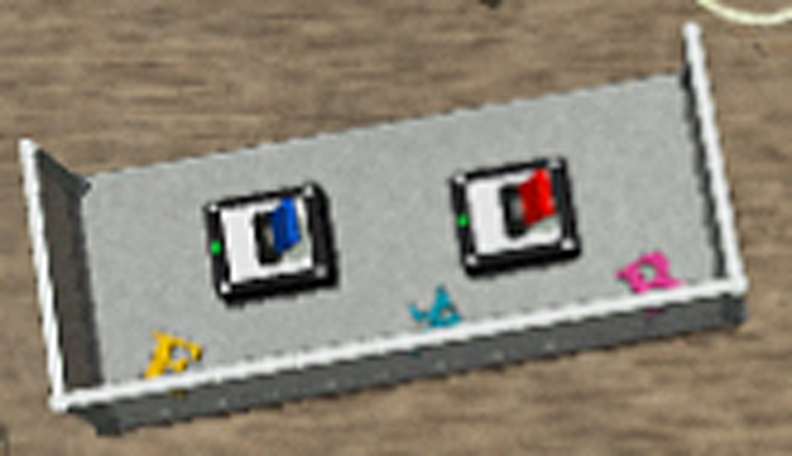

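The crop shows the front rim from (143,228) to (284,205) in full-image pixels and the right rim going back to (274,151). Both paddles lean right, and the green dots are on the left of each block.

```bash
python3 - <<'E'
import pickle;from h import *
from station import env
np.set_printoptions(precision=4,suppress=True)
d=pickle.load(open("d0.pkl","rb"));T=d["top"]
L,R,B,LB=onz(T,[(142.9,227.9),(284.2,205.4),(274.2,151.3),(135.8,175.8)],.11)
print(L,R,B,LB,"len",np.linalg.norm(L-R),np.linalg.norm(B-R))
v=L-R;yaw=np.arctan2(-v[0],v[1]);v2=B-R;print("yaw",np.degrees(yaw),np.degrees(np.arctan2(v2[1],v2[0])))
ex=np.array([np.cos(yaw),np.sin(yaw)]);ey=np.array([-ex[1],ex[0]])
for p in((.6406,.0011),(.6249,.1471),(.6495,-.0138)):
    q=np.array(p)-R[:2];print("local from right front corner",q@ex,q@ey)
s=env.sense()
for t in((.45,.15,.33),(.464,-.386,.26)):
    print(t,100*s["eef_rot"].T@(np.array(t)-s["ee_pos"]))
E
```

```text
[0.5246 0.2494 0.11  ] [ 0.5866 -0.1328  0.11  ] [ 0.7372 -0.1055  0.11  ] [0.669 0.276 0.11 ] len 0.38712151931616356 0.15300631426482858
yaw 9.219474437382805 10.251937695975228
local from right front corner 0.07469934245939458 0.12347918755082354
local from right front corner 0.08259379525468384 0.27010854209848206
local from right front corner 0.08109714224457412 0.1073457391311968
(0.45, 0.15, 0.33) [-40.2858 -32.4082  -9.917 ]
(0.464, -0.386, 0.26) [-54.1215 -84.2006  -2.8433]
```

```bash
python3 -m inch '[-40,-32,-10,0,0,0,1, -40,-32,-10,0,0,0,1, -40,-32,-10,0,0,0,1, -40,-32,-10,0,0,0,1, -40,-32,-10,0,0,0,1, -40,-32,-10,0,0,0,1, -40,-32,-10,0,0,0,1, -40,-32,-10,0,0,0,1, -48,-55,-8,0,0,-6,1, -54,-84,-5,0,0,-12.5,1, -54,-84,-5,0,0,-12.5,1, -54,-84,-5,0,0,-12.5,1]'; python3 - <<'E'
from station import env
import numpy as np
s=env.sense();print(s["time"],s["qpos"],s["ee_pos"],s["eef_rot"],s["contact_force"]);print(100*s["eef_rot"].T@(np.array((.464,-.386,.28))-s["ee_pos"]))
E
```

```text
time: 1.6
ee_pos: [0.451, -0.0784, 0.3071]
eef_rot: [[-1.0, 0.017, 0.0], [0.017, 1.0, 0.0], [-0.0, 0.0, -1.0]]
contact_force: [1.4, 0.1, -0.5]
width: 0.0853
gripper_force: 0.0
1.6 [-2.47816903e+01 -8.54033062e+00  1.02493073e+02  1.12592934e-02
  8.60472459e+01 -1.13826848e+02] [ 0.45097931 -0.07838964  0.30707808] [[-9.99860911e-01  1.66779043e-02  8.23690241e-05]
 [ 1.66779187e-02  9.99860898e-01  1.77900959e-04]
 [-7.93905513e-05  1.79249959e-04 -9.99999981e-01]] [ 1.41584551  0.11060027 -0.49564977]
[ -1.81470335 -30.73552657   2.70244266]
```

```bash
python3 -m inch '[-1.8,-31,2.5,0,0,0,1, -1.8,-31,2.5,0,0,0,1, -1.8,-31,2.5,0,0,0,1, -1.8,-31,2.5,0,0,0,1, -1.8,-31,2.5,0,0,0,1, -1.8,-31,2.5,0,0,0,1, -1.8,-31,2.5,0,0,0,1, -1.8,-31,2.5,0,0,0,1, -1.8,-31,2.5,0,0,0,1]'; python3 - <<'E'
from h import *
from station import env
np.set_printoptions(precision=4,suppress=True)
r=env.get_image("wrist");cv2.imwrite("pics/w1.png",r["img"])
s=env.sense();print(s["time"],s["qpos"],s["ee_pos"],s["eef_rot"][:,0],r["T"])
a,c=blob(r["img"],(5,180,60),(18,255,255));print(len(a),c,cv2.minAreaRect(a))
w=onz(r,a,.17)[:,:2].astype(np.float32);print(cv2.minAreaRect(w),np.linalg.svd(w-w.mean(0),full_matrices=False)[2][0])
E
```

```text
time: 2.72
ee_pos: [0.4647, -0.3856, 0.2831]
eef_rot: [[-1.0, 0.015, 0.001], [0.015, 1.0, -0.001], [-0.001, -0.001, -1.0]]
contact_force: [-0.2, 0.5, 0.7]
width: 0.0854
gripper_force: 0.0
2.775 [ -50.9477   11.8138   84.3587    0.0032   83.7722 -140.0786] [ 0.4647 -0.3858  0.2831] [-0.9999  0.0152 -0.0007] [[ 0.0146  0.9579  0.2869  0.3923]
 [ 0.9999 -0.0136 -0.0052 -0.3831]
 [-0.0011  0.2869 -0.958   0.4252]
 [ 0.      0.      0.      1.    ]]
2712 [278.6475 198.9749] ((278.0, 201.0), (162.0, 18.0), 90.0)
((0.4647400975227356, -0.38603004813194275), (0.014766049571335316, 0.14650174975395203), 89.51624298095703) [ 1.     -0.0087]
```

View pics/w1.png

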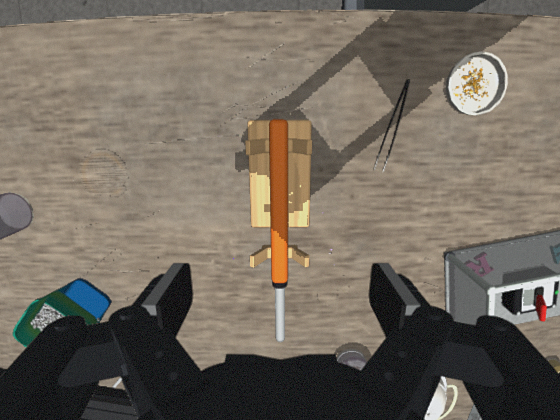

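The wrist view shows the orange handle centred between the fingers, from (279,121) to (279,285), with the fork arms clear of the finger path. The measured rod origin of (0.4647, -0.386) at yaw about -0.5° matches the TCP, so I'll descend and grip.

```bash
python3 -m inch '[0,0,4,0,0,-0.4,1, 0,0,8,0,0,-0.4,1, 0,0,11,0,0,-0.4,1, 0,0,13,0,0,-0.4,1, 0,0,14.2,0,0,-0.4,1, 0,0,14.2,0,0,-0.4,1, 0,0,14.2,0,0,-0.4,0.4, 0,0,14.2,0,0,-0.4,0.3, 0,0,14.2,0,0,-0.4,0, 0,0,14.2,0,0,-0.4,0, 0,0,14.2,0,0,-0.4,0, 0,0,14.2,0,0,-0.4,0]' 70
```

```text
time: 4.28
ee_pos: [0.4645, -0.387, 0.141]
eef_rot: [[-1.0, 0.01, 0.001], [0.01, 1.0, -0.001], [-0.001, -0.001, -1.0]]
contact_force: [-0.6, -0.6, 4.1]
width: 0.0145
gripper_force: 68.9
```

```bash
python3 -m inch '[0,0,-1,0,0,0,0, 0,0,-2.5,0,0,0,0, 0,0,-4.5,0,0,0,0, 0,0,-7,0,0,0,0, 0,0,-10,0,0,0,0, 0,0,-13,0,0,0,0, 0,0,-15.5,0,0,0,0, 0,0,-16,0,0,0,0, 0,0,-16,0,0,0,0]'; python3 - <<'E'
from h import *
from station import env
np.set_printoptions(precision=4,suppress=True)
r=env.get_image("wrist");t=env.get_image("scene");cv2.imwrite("pics/s2.png",t["img"])
s=env.sense();R=s["eef_rot"];p=s["ee_pos"];print(s["time"],p,s["contact_force"],s["moment"])
a,c=blob(r["img"],(5,180,60),(18,255,255));print(len(a),c,cv2.minAreaRect(a))
# target rod yaw 9.7: rod x axis; tip wanted
y=np.radians(9.7);ex=np.array([np.cos(y),np.sin(y),0]);ey=np.array([-ex[1],ex[0],0]);o=np.array([.641,.001,0])
for n,dy,tipz in(("high",-.055,.165),("low",-.055,.057),("pushed",.0,.057)):
    tcp=o+ey*dy-ex*.15+np.array([0,0,tipz+.135-.019]);print(n,tcp,100*R.T@(tcp-p))
E
```

```text
time: 5.4
ee_pos: [0.4642, -0.3867, 0.3006]
eef_rot: [[-1.0, 0.01, 0.0], [0.01, 1.0, -0.0], [-0.0, -0.0, -1.0]]
contact_force: [-0.3, 1.2, -1.5]
width: 0.015
gripper_force: 68.2
5.5 [ 0.4639 -0.3862  0.2991] [ 0.5976 -0.0001 -1.2767] [-0.0333 -0.0439 -0.0248]
8782 [280.4656 232.9598] ((280.5, 238.5), (241.0, 41.0), 90.0)
high [ 0.5024 -0.0785  0.281 ] [-3.5612 30.8067  1.8607]
low [ 0.5024 -0.0785  0.173 ] [-3.5759 30.789  12.6606]
pushed [ 0.4931 -0.0243  0.173 ] [-2.5969 36.2011 12.6709]
```

View pics/s2.png

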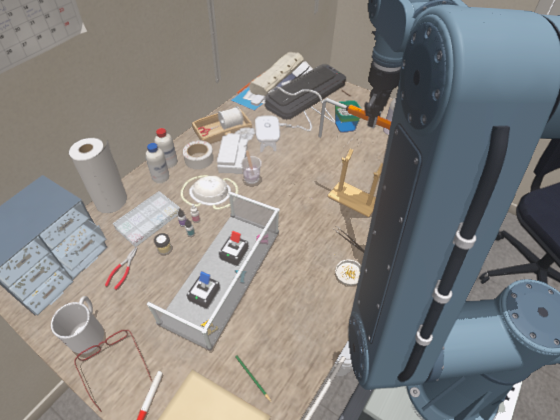

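The rod is held level and clear of the stand, with its vertical leg at about (322,120) in the image. Next is carrying it to a point above and to the right of the red paddle.

```bash
python3 -m inch '[-0.2,2,0,0,0,-1,0, -0.6,5,0,0,0,-2,0, -1.2,9,0,0,0,-3,0, -1.7,13,0,0,0,-4.5,0, -2.2,17,0,0,0,-6,0, -2.7,21,0,0,0,-7.5,0, -3,25,0.5,0,0,-9,0, -3.4,28,1,0,0,-10,0, -3.6,30,1.5,0,0,-10.2,0, -3.6,30.8,1.8,0,0,-10.2,0, -3.6,30.8,1.8,0,0,-10.2,0, -3.6,30.8,1.8,0,0,-10.2,0]'; python3 - <<'E'
from h import *
from station import env
for n in("top","scene","wrist"):
    r=env.get_image(n);cv2.imwrite(f"pics/{n}3.png",r["img"])
    import pickle;pickle.dump(r,open(n+"3.pkl","wb"))
t=cv2.imread("pics/top3.png")[140:240,180:310];s=cv2.imread("pics/scene3.png")[130:300,180:400]
cv2.imwrite("pics/c3.png",np.hstack([cv2.resize(t,(390,300),interpolation=2),cv2.resize(s,(388,300),interpolation=2)]))
E
```

```text
time: 7.0
ee_pos: [0.5032, -0.0797, 0.2825]
eef_rot: [[-0.986, -0.167, 0.0], [-0.167, 0.986, -0.0], [0.0, -0.0, -1.0]]
contact_force: [0.9, 0.6, -1.9]
width: 0.0148
gripper_force: 68.3
```

View pics/c3.png

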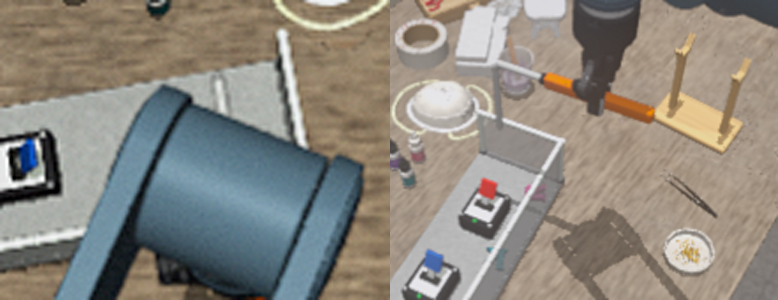

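View pics/wrist3.png

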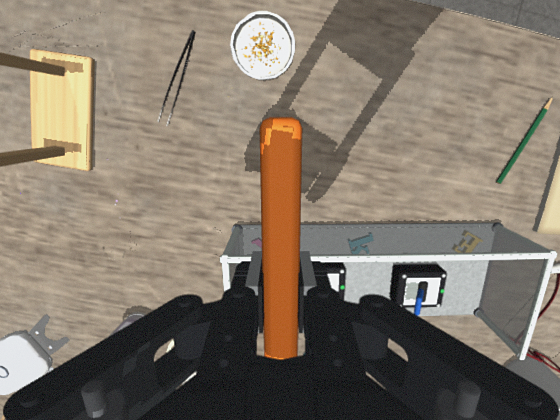

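```bash
python3 - <<'E'
import pickle
from h import *
from station import env
np.set_printoptions(precision=4,suppress=True)
s=env.sense();p=s["ee_pos"];y=np.radians(9.6);ex=np.array([np.cos(y),np.sin(y),0]);up=np.array([0,0,1])
g=p+.019*up;r=pickle.load(open("scene3.pkl","rb"))
print(s["time"],p,"tip",g+.15*ex-.135*up)
print("proj tip,bend,",proj(r,[g+.15*ex-.135*up,g+.15*ex]))
im=r["img"];hsv=cv2.cvtColor(im,cv2.COLOR_BGR2HSV)
cv2.imwrite("pics/c4.png",cv2.resize(im[155:215,215:275],(600,600),interpolation=2))
E
```

```text
7.15 [ 0.5033 -0.0798  0.2826] tip [ 0.6512 -0.0548  0.1666]
proj tip,bend, [[241.647  202.6   ]
 [238.7652 164.6947]]
```

View pics/c4.png

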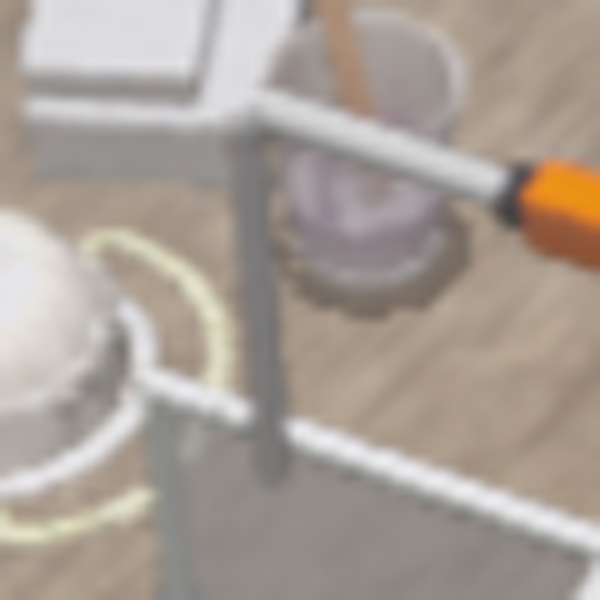

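The tip is at (242,203), within 1 px of the prediction, so it sits at about (0.651, -0.055, 0.167). I'll lower it, then push left.

```bash
python3 -m inch '[0,0,1.5,0,0,0,0, 0,0,4,0,0,0,0, 0,0,7,0,0,0,0, 0,0,9.5,0,0,0,0, 0,0,10.9,0,0,0,0, 0,0,10.9,0,0,0,0, 0,1,10.9,0,0,0,0, 0,1.5,10.9,0,0,0,0, 0,1.5,10.9,0,0,0,0]' && python3 -m inch '[0,0.5,0,0,0,0,0, 0,1,0,0,0,0,0, 0,1.5,0,0,0,0,0, 0,2,0,0,0,0,0, 0,2.5,0,0,0,0,0, 0,3,0,0,0,0,0, 0,3.5,0,0,0,0,0, 0,4,0,0,0,0,0, 0,4,0,0,0,0,0]'; python3 - <<'E'
from h import *
from station import env
ims=[]
for n in("top","scene"):
    r=env.get_image(n);cv2.imwrite(f"pics/{n}5.png",r["img"])
cv2.imwrite("pics/c5.png",cv2.resize(r["img"][190:310,180:290],(550,600),interpolation=2))
s=env.sense();print(s["time"],s["ee_pos"],s["contact_force"])
E
```

```text
time: 8.28
ee_pos: [0.5011, -0.0638, 0.1742]
eef_rot: [[-0.986, -0.169, 0.001], [-0.169, 0.986, -0.001], [-0.001, -0.001, -1.0]]
contact_force: [0.2, -0.8, -1.5]
width: 0.0149
gripper_force: 68.3
time: 9.4
ee_pos: [0.4939, -0.0244, 0.1734]
eef_rot: [[-0.986, -0.168, -0.0], [-0.168, 0.986, 0.0], [0.0, 0.0, -1.0]]
contact_force: [-0.9, -0.2, -1.4]
width: 0.015
gripper_force: 68.3
9.5 [ 0.4940004  -0.02483276  0.17340288] [-0.02444262  0.35505079 -0.9284114 ]
```

View pics/c5.png

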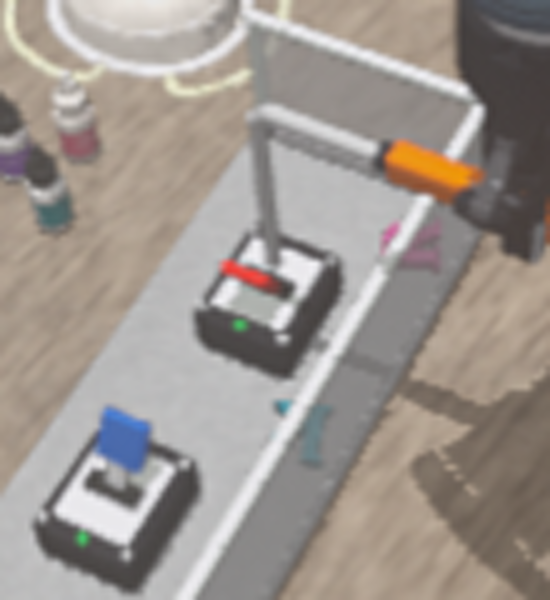

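The red paddle, at crop (255,277), now leans to the green-dot side, and the blue paddle still leans away from its dot. I'll back off and lift out.

```bash
python3 -m inch '[0,-1,0,0,0,0,0, 0,-2.5,0,0,0,0,0, 0,-4,0,0,0,0,0, 0,-4.5,-1,0,0,0,0, 0,-4.5,-3,0,0,0,0, 0,-4.5,-6,0,0,0,0, 0,-4.5,-9,0,0,0,0, 0,-4.5,-11.5,0,0,0,0, 0,-4.5,-12.6,0,0,0,0, 0,-4.5,-12.6,0,0,0,0]'; python3 - <<'E'
from h import *
from station import env
r=env.get_image("scene")
for n,lo,hi,b in(("red",(0,150,90),(5,255,255),(215,220,260,270)),("blue",(105,150,60),(125,255,255),(185,265,225,305))):
    a,c=blob(r["img"],lo,hi,b);print(n,len(a),c)
cv2.imwrite("pics/c6.png",cv2.resize(r["img"][190:310,180:290],(550,600),interpolation=2))
s=env.sense();R=s["eef_rot"];p=s["ee_pos"];print(s["time"],p,100*R.T@(np.array((.4645,-.3868,.30))-p),np.degrees(np.arctan2(R[1,0],R[0,0])))
E
```

```text
time: 10.75
ee_pos: [0.5018, -0.0695, 0.3001]
eef_rot: [[-0.986, -0.167, 0.001], [-0.167, 0.986, -0.0], [-0.001, -0.001, -1.0]]
contact_force: [-0.4, -0.1, -2.1]
width: 0.0145
gripper_force: 68.4
red 22 [228.81818182 244.31818182]
blue 15 [204.4 274. ]
10.8 [ 0.50136175 -0.06926041  0.29901232] [  8.95205159 -30.68813712  -0.10266819] -170.35912660668515
```

View pics/c6.png

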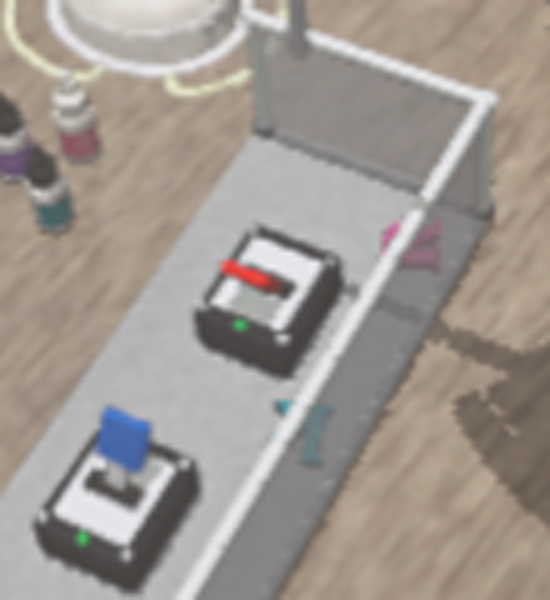

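Red stays on, the blue paddle is unchanged, and the rod tip is clear above the rim at crop (300,50). Now carrying the rod back over the stand.

```bash
python3 -m inch '[0.6,-2,0,0,0,1,0, 1.5,-5,0,0,0,2,0, 2.6,-9,0,0,0,3,0, 3.8,-13,0,0,0,4.5,0, 5,-17,0,0,0,6,0, 6.1,-21,0,0,0,7.5,0, 7.3,-25,0,0,0,9,0, 8.2,-28,0,0,0,10,0, 8.7,-30,0,0,0,10.2,0, 8.95,-30.7,0,0,0,10.2,0, 8.95,-30.7,0,0,0,10.2,0, 8.95,-30.7,0,0,0,10.2,0]'; python3 - <<'E'
from station import env
import numpy as np
s=env.sense();R=s["eef_rot"];p=s["ee_pos"];print(s["time"],p,100*R.T@(np.array((.4644,-.3869,.141))-p),np.degrees(np.arctan2(R[1,0],R[0,0])))
E
```

```text
time: 12.3
ee_pos: [0.4651, -0.3858, 0.2995]
eef_rot: [[-1.0, 0.008, 0.0], [0.008, 1.0, 0.0], [-0.0, 0.0, -1.0]]
contact_force: [0.7, -0.5, -1.3]
width: 0.0151
gripper_force: 68.4
12.3 [ 0.4651152  -0.38583987  0.29946872] [ 0.07179344 -0.11292363 15.84682311] 179.51480719162004
```

```bash
python3 -m inch '[0,-0.1,2,0,0,0,0, 0,-0.1,5,0,0,0,0, 0,-0.1,8,0,0,0,0, 0,-0.1,11,0,0,0,0, 0,-0.1,13,0,0,0,0, 0,-0.1,14.3,0,0,0,0, 0,-0.1,15,0,0,0,0, 0,-0.1,15.4,0,0,0,0, 0,-0.1,15.7,0,0,0,0, 0,-0.1,15.7,0,0,0,0, 0,-0.1,15.7,0,0,0,0]'; python3 - <<'E'
from h import *
from station import env
r=env.get_image("wrist");s=env.sense();print(s["time"],s["ee_pos"],s["contact_force"],s["moment"])
E
```

```text
time: 13.68
ee_pos: [0.4649, -0.3881, 0.1429]
eef_rot: [[-1.0, 0.01, 0.0], [0.01, 1.0, -0.001], [-0.0, -0.001, -1.0]]
contact_force: [0.1, -0.7, -1.6]
width: 0.0149
gripper_force: 68.4
13.725 [ 0.46492828 -0.38809478  0.14286531] [-0.35358986 -0.98942838 -1.04446665] [0.0146047  0.0448301  0.03162574]
```

```bash
python3 -m inch '[0,0.1,0.05,0,0,0,0, 0,0.1,0.1,0,0,0,0, 0,0.1,0.15,0,0,0,0, 0,0.1,0.15,0,0,0,0, 0,0.1,0.15,0,0,0,0]'
```

```text
time: 14.35
ee_pos: [0.4648, -0.3869, 0.141]
eef_rot: [[-1.0, 0.01, 0.0], [0.01, 1.0, -0.0], [-0.0, -0.0, -1.0]]
contact_force: [-0.3, 0.3, -0.1]
width: 0.0153
gripper_force: 68.6
```

Force along z has dropped to about zero, so the forks are taking the weight. I'll open slowly and retreat straight up.

```bash
python3 -m inch '[0,0,0,0,0,0,0.25, 0,0,0,0,0,0,0.3, 0,0,0,0,0,0,0.5, 0,0,0,0,0,0,1, 0,0,0,0,0,0,1, 0,0,0,0,0,0,1, 0,0,0,0,0,0,1, 0,0,-3,0,0,0,1, 0,0,-7,0,0,0,1, 0,0,-11,0,0,0,1, 0,0,-14,0,0,0,1, 0,0,-14,0,0,0,1]'; python3 - <<'E'
from h import *
from station import env
r=env.get_image("wrist");cv2.imwrite("pics/w7.png",r["img"]);s=env.sense();print(s["time"],s["ee_pos"])
a,c=blob(r["img"],(5,180,60),(18,255,255));w=onz(r,a,.17)[:,:2].astype(np.float32);print(cv2.minAreaRect(w),np.linalg.svd(w-w.mean(0),full_matrices=False)[2][0])
E
```

```text
time: 15.85
ee_pos: [0.4658, -0.3881, 0.2842]
eef_rot: [[-1.0, 0.01, 0.004], [0.01, 1.0, -0.005], [-0.004, -0.005, -1.0]]
contact_force: [0.0, 0.1, -0.8]
width: 0.0853
gripper_force: 0.0
15.9 [ 0.46509435 -0.38728888  0.28187292]
((0.46529972553253174, -0.38567835092544556), (0.014865134842693806, 0.14771027863025665), 89.42132568359375) [ 0.99996275 -0.0086303 ]
```

View pics/w7.png

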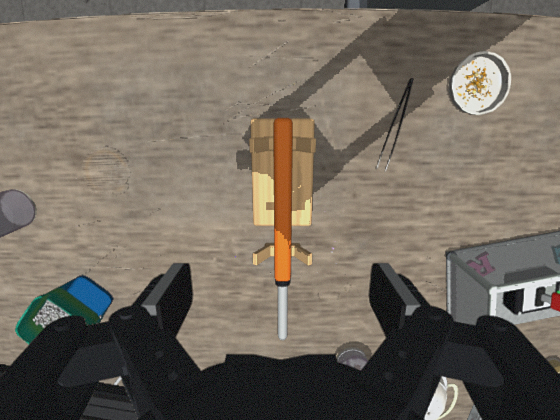

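The rod lies back in both forks, from (283,120) to (283,285), within 1 mm of where it started. The hand is clear of it, and the red paddle at (555,300) is still on.

```bash
python3 -c "
from station import env
print(env.finish_job())"
```

```text
the job is handed in; nothing more can be done
None
```

The red switch is on (green-dot side), the blue switch is still off, and the rod is back in its stand and released; I handed the job in at about 16 s, and no verdict came back.

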